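# Snap the retaining clip onto the shaft of a cake turntable

## Task

The cake turntable stands upside down, and the split clip that keeps its foot on the shaft lies loose on the foot. Take the clip fork from the chopping board, push the clip with it (not with the gripper) along the foot into the groove of the shaft until it snaps in, and lean on it with about 14 N for a moment to be sure that it sits home, never pushing on it with more than 18 N, which would crack it. Then lay the fork back on the board the way it lay, and leave the timer, the mug and the egg box where they are.

Things in the scene. Friction and masses are not known exactly. Their poses are not given: they have to be found in the camera images.
- turntable_foot: grey foot of a cake turntable that stands upside down on its 248 mm aluminium plate: a disc, 144 mm wide, on a hub. Origin: disc centre at worktop height; top 60 mm above it. x points away from the robot within 0.25 rad. Rubber studs (16 mm wide, 4 high) 61.5 mm from the centre, along +x and 120 degrees either side: the -x side is free. Foot, plate and shaft do not move when pushed
- foot_top (a point): centre of the foot's flat top. Near it the steel shaft stands up: directly above the top a round groove 16 mm in diameter, 6.7 mm high, then a 23 mm head up to 15 mm above the top; a flush washer round it. The foot lies loosely over the shaft: the shaft's axis is off this point by up to 4 mm along the foot's x and 2.5 mm along y, either way, and this offset is not measured
- clip: black plastic split clip (E-clip), 5 mm thick, 37 mm wide, flat on the foot. Origin: bore centre, on its underside; x points out of its mouth. Tips of its two springy arms: 13 mm apart, 5.5 mm ahead of the origin. It starts on the foot's -x side, origin 36 to 44 mm from the foot's centre along x and up to 6 mm aside, mouth to the shaft within 0.15 rad of the foot's x. It slides easily
- clip_tab (a point): middle of the flat end of the clip's rigid tab, on its underside, 24 mm behind the clip's origin: here the fork pushes. The tab is 18 mm wide and 9 mm high over its last 6 mm, so a blade running 0 to 4 mm above the foot meets it squarely
- clip_arm_left (a joint): spread of the clip's left (+y) arm, rad: 0 at rest and when snapped home, up to about 0.1 between. The tips touch the shaft with the clip's origin 11 mm short of the shaft's axis; pushing on takes about 6 to 10 N, most when 9 to 6 mm short; the last 3 mm it jumps home, the force drops, then it sits solid, origin on the shaft's axis within 0.7 mm
- clip_arm_right (a joint): spread of the clip's right (-y) arm, rad: as for the left arm
- fork: clip fork lying on its flat underside on the board: black grip 22 mm wide (y), 30 high (z), from x = -75 to 28 mm; steel collar (17 mm) to x = 39; then a flat blade 5 mm thick, its underside 18.5 mm above the tool's underside, with a 39 mm wide head and two prongs that end at x = 115. Origin: on the underside, below the best place to hold the grip; x along the blade. 0.13 to 0.21 kg
- fork_notch (a point): middle of the floor of the notch between the fork's prongs: 105 mm ahead of the fork's origin, 21 mm above its underside. The notch takes the clip's tab: 19.6 mm wide at its flat floor, 27 mm at its mouth, 10 mm deep
- board: wooden chopping board, 200 mm (x) by 300 mm (y), 22 mm thick, does not move. Origin: centre of its underside
- timer: red and white kitchen timer, 68 mm wide, 55 mm high; bystander. Origin: centre of its underside
- mug: cream mug, 84 mm wide, 106 mm high; bystander. Origin: centre of its underside
- egg_box: egg box, 106 x 156 x 72 mm; bystander. Origin: centre of its underside

How it is judged:
By the outcome, as a careful person would: the job done as asked, in the order asked, and still so for the second after the job is handed in, with the robot touching nothing.
It also fails if it takes over 59 s, if anything falls off the work surface, if the arm or the gripper's body presses on something with over 40 N, if the wrist force passes 120 N, or if a joint passes its speed limit or range.

## Robot

A 7-joint arm with a two-finger parallel gripper is mounted at the origin on a cart in front of the work surface, level with it; the furniture and walls round the work are solid. World frame = base frame: x ahead of the robot, y to its left, z up, the work surface at z = 0. Lengths are in m, angles in rad, forces in N, time in s.
With the tool pointing down it reaches from about 0.4 to 0.85 m from the base axis. Payload 4.5 kg.
Tool frame: the origin (TCP) lies at the very end of the fingers, on their centre line; the grasp point (between the pads) lies r.grasp_offset behind it (r.grasp_offset is the distance from the TCP to the grasp point, in m); z points along the fingers, y is the line along which they close (so a half turn about z gives the same grasp; the last joint's range is limited). The gripper opens to 85 mm and grips with 20 to 120 N. Pads are 22 mm wide; open, the fingers measure 114 mm over their backs; the gripper's body (76 mm by 85 mm) begins 54 mm behind the grasp point. The pads swing forward as they close: fully open they stand 13 mm farther back than shut.
Start: joints at [-1.152, 0.689, -0.195, 1.565, 0.157, 0.902, -0.215], TCP at [0.235, 0.579, 0.231] pointing down, gripper open.
Joint ranges: [-3.01, 3.01], [-0.46, 2.08], [-1.47, 1.51], [0.13, 2.56], [-1, 4.14], [0.04, 2.09], [-2.66, 2.66]. Speed limits (rad/s): [2.57, 2.57, 3.14, 3.14, 3.14, 3.14, 3.14].

## Interface

Orientations are given as a 3x3 rotation matrix whose columns are the frame's x, y, z axes.
In Python, from station import readout, viewer, job, spotter, r gives the robot as it stands.
- The arm moves only by the tool apply_moves, never from a script. Its argument "increments" is a list of rows, each an object with "offset": the shift along the tool's x, y, z in m, a list of three; "turn": the turn about the tool's z in rad; "gripper": the closure in counts, from 0 (fully open) to 255 (shut). In form: [{"offset": [dx, dy, dz], "turn": turn, "gripper": gripper}, ...]. A call has 1 to 8 rows; each row is the pose to reach, as a shift and turn from the pose commanded when the call began, along the tool's axes at that moment; what a row does not reach only later rows make up. A row lasts 1/12 s, in which the tool goes at most 41.7 mm and 7.16 degrees, less where a joint would pass 70% of its speed; a pose out of reach is approached as far as the arm can. A call with a gripper value outside its range is refused whole. The fingers move at their own pace and stop on an object; "grip_force" is the grip in N (left out, the last holds). Time passes only in rows, so rows that repeat a pose let the fingers close. It gives the time, the measured TCP pose, the force, the opening and the grip force at its end, in the units of the state.
- readout.sense(): the state, without advancing time (a new reading comes with each control period).
- viewer.capture(name): name is "scene" or "top" or "wrist"; returns a dict with "frame" (420x560x3 uint8, blue, green, red), "fx", "fy", "cx", "cy" (pixels), "D" ([k1, k2, p1, p2, k3] as OpenCV has them; the pictures are not rectified), "rvec" (rotation vector, rad) and "tvec" (3), from world to camera coordinates, as OpenCV has them; the wrist camera has in their place "T_tool_cam" (4x4, takes a point from camera to tool coordinates, whose origin is the TCP and whose axes are the flange's). Camera axes: x right, y down, z forward; pixel columns grow to the right and rows downward; lengths in m; the calibration is good to about 2 mm. A picture is of the moment at which its call begins: read the wrist's pose just before it. There is no depth.
- job.sign_off(): hands the job in; it is judged then, once.
Trained networks look in a picture, given as the dict that the camera call returned (one of the last four; its "shot" number tells which), for a name from the list of things; names that differ only in an ending like _2 or _b are one class to them, and where a whole thing is asked for, a point or a joint stands for the part that bears it (a point fixed in the world has none). Each returns a list of dicts, best first, with "confidence" (0 to 1); they miss things now and then, are a little off and sometimes report something else, mostly with a low value. They report only what shows in the picture. A call takes as long as a camera call.
- spotter.cut_out(target, picture): "region" (420x560 bool, what is visible of it) and "uv" ([column, row] in pixels, amid what is visible of it).
The state is a dict: "time": time; "joint_positions": joint angles; "joint_vel": joint speeds; "joint_torque": joint torques, N m; "ee_pos": TCP position; "tool_rot": TCP orientation; "force": force on the tool from outside, world axes, zero at the start; "wrist_torque": the same for the moment, N m; "finger_gap": finger opening in m; "finger_force": force on a finger pad.
Only numpy, scipy, OpenCV 4.12 (cv2) and the standard library are available. Lean on these libraries where they do the work, as an engineer would, in place of code of your own. Each camera call takes 0.05 s, during which the arm holds its last target. There are 200 camera calls.

## Working session

There is one attempt and no reset: what is moved stays moved. The work goes in short steps, Python scripts to look and compute and a tool call to move; the robot and the scene stay as the last step left them, time stands still between calls to the robot, and variables do not carry over. Pictures are saved under pics/ and viewed, at most 10 in all, crops included, and the job is handed in when it is done.

Besides the shell and the picture viewer there is one more tool, called after "Call:" as name(argument=value, ...) on one line, values as JSON. apply_moves: Moves the arm, as the interface text tells. Its arguments: {"type":"object","properties":{"increments":{"type":"array"},"grip_force":{"type":"number"}},"required":["increments"]}

```bash
ls; mkdir -p pics; cat > h.py <<'E'
import numpy as np, cv2
from station import readout, viewer, job, spotter, r
def cam(name):
    s=readout.sense(); p=viewer.capture(name)
    K=np.array([[p['fx'],0,p['cx']],[0,p['fy'],p['cy']],[0,0,1.]])
    D=np.array(p['D'],float)
    if 'rvec' in p:
        R=cv2.Rodrigues(np.array(p['rvec'],float))[0]; t=np.array(p['tvec'],float).ravel()
        Rw=R.T; C=-R.T@t
    else:
        T=np.eye(4);T[:3,:3]=np.array(s['tool_rot']);T[:3,3]=s['ee_pos']
        W=T@np.array(p['T_tool_cam']); Rw=W[:3,:3];C=W[:3,3]
    return dict(p=p,K=K,D=D,Rw=Rw,C=C,img=p['frame'],s=s)
def toplane(c,uv,z):
    uv=np.array(uv,float).reshape(-1,1,2)
    q=cv2.undistortPoints(uv,c['K'],c['D']).reshape(-1,2)
    d=np.c_[q,np.ones(len(q))]@c['Rw'].T
    return c['C']+d*((z-c['C'][2])/d[:,2])[:,None]
def proj(c,P):
    R=c['Rw'].T; return cv2.projectPoints(np.array(P,float).reshape(-1,1,3),cv2.Rodrigues(R)[0],-R@c['C'],c['K'],c['D'])[0].reshape(-1,2)
def find(c,n):
    l=spotter.cut_out(n,c['p']); return l[0] if l else None
def poly(c,n,z):
    f=find(c,n)
    if f is None: return None
    cs=cv2.findContours(f['region'].astype(np.uint8),cv2.RETR_EXTERNAL,cv2.CHAIN_APPROX_NONE)[0]
    k=max(cs,key=cv2.contourArea).reshape(-1,2)
    return f['confidence'],toplane(c,k,z)
E
python3 - <<'E'
from h import *
print(r.grasp_offset); s=readout.sense(); print(s)
for n in ('top','scene'):
    c=cam(n); cv2.imwrite(f'pics/{n}1.png',c['img']); print(n,c['C'])
    for t,z in (('turntable_foot',.06),('clip',.065),('fork',.045),('board',.022),('timer',.055),('mug',.106),('egg_box',.072)):
        q=poly(c,t,z)
        if q is None: print(t,None);continue
        P=q[1][:,:2].astype(np.float32); print(t,round(q[0],2),'min',P.min(0).round(3),'max',P.max(0).round(3),'rect',[np.round(a,3) for a in cv2.minAreaRect(P*1000)],'mean',P.mean(0).round(3))
E
```

```text
pics
0.0187
{'time': 0.0, 'joint_positions': array([-1.15220435,  0.68999151, -0.1944892 ,  1.56641072,  0.15724779,
        0.90249383, -0.21508911]), 'joint_vel': array([ 0.00113041,  0.00031413,  0.00044053, -0.00170468, -0.00036128,
       -0.00048338,  0.0004788 ]), 'joint_torque': array([ 5.40727924e-04, -5.39601016e+01, -1.26648154e+00, -1.58544266e+01,
        9.08069109e-03,  9.38196899e-03, -1.80435302e-05]), 'ee_pos': array([0.23439544, 0.57864141, 0.23046095]), 'tool_rot': array([[-9.26896081e-01,  3.75317574e-01, -6.11229146e-04],
       [ 3.75318054e-01,  9.26894304e-01, -1.81875906e-03],
       [-1.16067425e-04, -1.91520598e-03, -9.99998159e-01]]), 'force': array([ 0.64047315,  0.49337413, -0.26397107]), 'wrist_torque': array([-0.02127481,  0.00830679,  0.00867172]), 'finger_force': 0.0, 'finger_gap': 0.0851024390607544}
top [-0.69661667  0.35299038  1.76457011]
turntable_foot None
clip None
fork None
board None
timer None
mug None
egg_box None
scene [-0.49768028 -0.97877406  0.9507208 ]
turntable_foot 0.71 min [ 0.533 -0.279] max [ 0.678 -0.13 ] rect [array([ 607.369,
[... 267 characters left out ...]
634 0.201] rect [array([532.677, 175.018]), array([203.721,  53.036]), np.float64(0.379)] mean [0.535 0.174]
board 0.55 min [0.421 0.002] max [0.643 0.319] rect [array([531.889, 162.102]), array([216.651, 315.631]), np.float64(1.94)] mean [0.529 0.171]
timer 0.79 min [ 0.694 -0.049] max [0.81  0.057] rect [array([751.894,   2.669]), array([136.465,  63.938]), np.float64(40.698)] mean [0.751 0.004]
mug 0.66 min [ 0.275 -0.495] max [ 0.424 -0.389] rect [array([ 343.987, -436.778]), array([173.173,  37.825]), np.float64(32.716)] mean [ 0.345 -0.44 ]
egg_box 0.58 min [0.425 0.346] max [0.593 0.578] rect [array([510.829, 463.941]), array([173.694, 211.701]), np.float64(11.404)] mean [0.508 0.462]
```

```bash
python3 -c "
import cv2,numpy as np
a=cv2.imread('pics/top1.png');b=cv2.imread('pics/scene1.png')
cv2.imwrite('pics/both.png',cv2.resize(np.vstack([a[:],b])[:, :],(800,1200))[600:])
cv2.imwrite('pics/t.png',a)"
```

```text
(no output)
```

View pics/both.png

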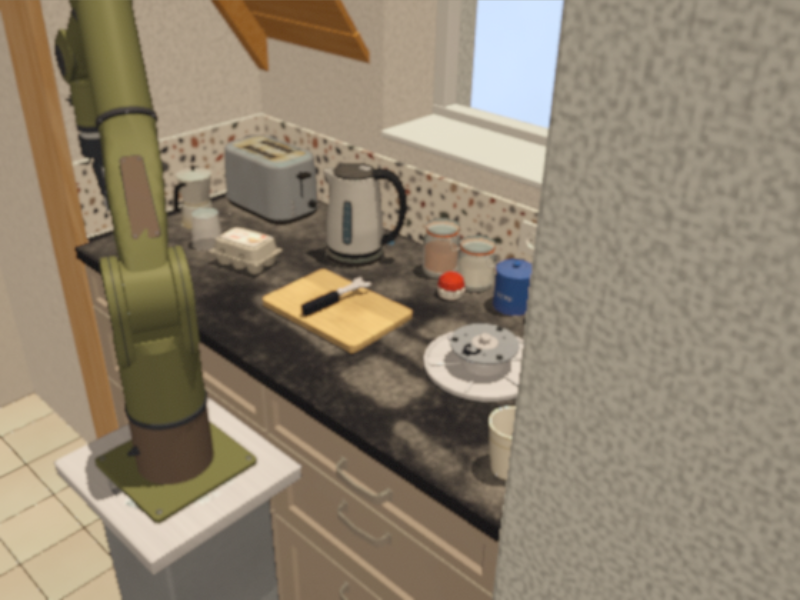

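View pics/t.png

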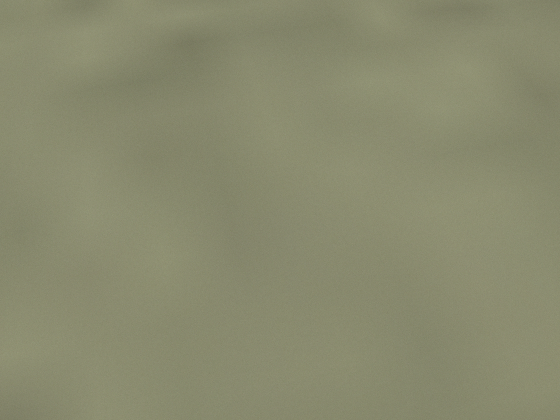

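The scene view shows the fork on the board with its prongs pointing away from the robot (about 345,295) and the turntable with the clip on its near side (about 475,348). The top camera is blocked. I'll move over the fork now.

Call:
apply_moves(increments=[{"offset":[-0.37,-0.286,0],"turn":-0.384,"gripper":0},{"offset":[-0.37,-0.286,0],"turn":-0.384,"gripper":0},{"offset":[-0.37,-0.286,0],"turn":-0.384,"gripper":0},{"offset":[-0.37,-0.286,0],"turn":-0.384,"gripper":0},{"offset":[-0.37,-0.286,0],"turn":-0.384,"gripper":0},{"offset":[-0.37,-0.286,0],"turn":-0.384,"gripper":0},{"offset":[-0.37,-0.286,0],"turn":-0.384,"gripper":0},{"offset":[-0.37,-0.286,0],"turn":-0.384,"gripper":0}])

```text
time: 1.47
ee_pos: [0.4034, 0.2896, 0.2315]
tool_rot: [[-1.0, 0.001, 0.001], [0.001, 1.0, 0.0], [-0.001, 0.0, -1.0]]
force: [0.9, 0.2, -0.0]
finger_gap: 0.085
finger_force: 0.0
```

Call:
apply_moves(increments=[{"offset":[-0.06,-0.11,-0.02],"turn":0,"gripper":0},{"offset":[-0.06,-0.11,-0.02],"turn":0,"gripper":0},{"offset":[-0.06,-0.11,-0.02],"turn":0,"gripper":0},{"offset":[-0.06,-0.11,-0.02],"turn":0,"gripper":0},{"offset":[-0.06,-0.11,-0.02],"turn":0,"gripper":0},{"offset":[-0.06,-0.11,-0.02],"turn":0,"gripper":0}])

```text
time: 1.97
ee_pos: [0.4623, 0.1818, 0.2514]
tool_rot: [[-1.0, 0.001, 0.0], [0.001, 1.0, 0.001], [-0.0, 0.001, -1.0]]
force: [0.4, 0.5, -0.1]
finger_gap: 0.0852
finger_force: 0.0
```

```bash
python3 - <<'E'
from h import *
for n in ('wrist','top'):
    c=cam(n); cv2.imwrite(f'pics/{n}2.png',c['img']); print(n,c['C'],c['Rw'].round(2).tolist(),c['s']['ee_pos'],c['p'].get('T_tool_cam'))
    for t,z in (('fork',.052),('board',.022),('turntable_foot',.06),('clip',.065)):
        q=poly(c,t,z)
        if q is None: print(t,None);continue
        P=q[1][:,:2].astype(np.float32); print(t,round(q[0],2),'min',P.min(0).round(3),'max',P.max(0).round(3),'rect',[np.round(a,3) for a in cv2.minAreaRect(P*1000)],'mean',P.mean(0).round(3))
        if t=='fork':
            x=P[:,0]
            for a in np.arange(x.min(),x.max(),.012):
                m=(x>=a)&(x<a+.006); print(a.round(3),P[m,1].min().round(4),P[m,1].max().round(4),end=' | ') if m.any() else 0
E
```

```text
wrist [0.39045366 0.18211531 0.39517541] [[0.0, 0.96, 0.28], [1.0, -0.0, 0.0], [0.0, 0.28, -0.96]] [0.46231658 0.18182493 0.25142073] [[ 4.90013598e-05 -9.59446266e-01 -2.81891577e-01  7.18442113e-02]
 [ 9.99999971e-01 -1.94704340e-05  2.40100092e-04  3.55288073e-04]
 [-2.35851688e-04 -2.81891581e-01  9.59446237e-01 -1.43763879e-01]
 [ 0.00000000e+00  0.00000000e+00  0.00000000e+00  1.00000000e+00]]
fork 0.78 min [0.451 0.161] max [0.637 0.199] rect [array([543.444, 180.933]), array([ 36.695, 185.803]), np.float64(89.017)] mean [0.544 0.184]
0.451 0.1777 0.1983 | 0.463 0.1776 0.1984 | 0.475 0.1764 0.1985 | 0.487 0.1763 0.1975 | 0.499 0.1751 0.1965 | 0.511 0.175 0.1954 | 0.523 0.1749 0.1955 | 0.535 0.1736 0.1944 | 0.547 0.1735 0.1945 | 0.559 0.1735 0.1909 | 0.571 0.1758 0.1884 | 0.583 0.1745 0.1885 | 0.595 0.1719 0.1898 | 0.607 0.164 0.195 | 0.619 0.1612 0.1977 | 0.631 0.1611 0.1965 | board 0.76 min [0.437 0.023] max [0.647 0.324] rect [array([542.442, 174.814]), array([201.652, 299.29 ]), np.float64(1.899)] mean [0.534 0.177]
turntable_foot 0.91 min [ 0.549 -0.202] max [ 0.684 -0.125] rect [array([ 623.628, -155.898]), array([ 55.382, 141.463]), np.float64(73.962)] mean [ 0.617 -0.162]
clip None
top [-0.69661667  0.35299038  1.76457011] [[-0.23, -0.77, 0.6], [-0.97, 0.18, -0.15], [0.0, -0.62, -0.79]] [0.4616336  0.18291765 0.25120369] None
fork None
board None
turntable_foot None
clip None
```

View pics/wrist2.png

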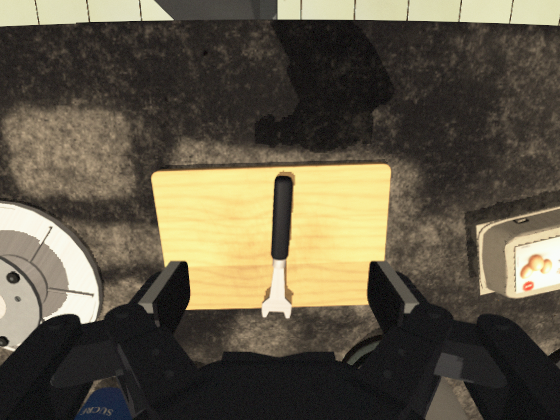

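Wrist view: the grip is at (282,178)–(280,258), the prong tips at (277,315), and the turntable on the left. That puts the fork origin at about (0.528, 0.1855) with yaw about −0.05.

Call:
apply_moves(increments=[{"offset":[-0.066,0.0037,0.1],"turn":0.05,"gripper":0},{"offset":[-0.066,0.0037,0.1],"turn":0.05,"gripper":0},{"offset":[-0.066,0.0037,0.1],"turn":0.05,"gripper":0},{"offset":[-0.066,0.0037,0.14],"turn":0.05,"gripper":0},{"offset":[-0.066,0.0037,0.14],"turn":0.05,"gripper":0},{"offset":[-0.066,0.0037,0.14],"turn":0.05,"gripper":0}])

```text
time: 2.97
ee_pos: [0.5267, 0.1844, 0.1096]
tool_rot: [[-0.999, 0.05, -0.005], [0.05, 0.999, -0.002], [0.005, -0.002, -1.0]]
force: [0.2, 0.1, 0.6]
finger_gap: 0.0851
finger_force: 0.0
```

```bash
python3 - <<'E'
from h import *
c=cam('wrist'); cv2.imwrite('pics/w3.png',c['img']); print(c['s']['ee_pos'],c['s']['tool_rot'][:2,0])
q=poly(c,'fork',.047); P=q[1][:,:2]; x=P[:,0]; print(q[0],P.min(0),P.max(0))
for a in np.arange(x.min(),x.max(),.01):
    m=(x>=a)&(x<a+.006)
    if m.any(): print(a.round(3),P[m,1].min().round(4),P[m,1].max().round(4),end=' | ')
E
```

```text
[0.52671724 0.1844347  0.10960689] [-0.99872042  0.05033995]
0.68 [0.45438945 0.15988668] [0.63956093 0.19938086]
0.454 0.178 0.1985 | 0.464 0.1767 0.1988 | 0.474 0.1754 0.1986 | 0.484 0.1761 0.1975 | 0.494 0.1748 0.1972 | 0.504 0.1748 0.1968 | 0.514 0.1742 0.1958 | 0.524 0.1735 0.1954 | 0.534 0.173 0.1943 | 0.544 0.173 0.1947 | 0.554 0.1741 0.1928 | 0.564 0.175 0.1909 | 0.574 0.1742 0.1882 | 0.584 0.1728 0.1892 | 0.594 0.1722 0.1896 | 0.604 0.1692 0.1907 | 0.614 0.1604 0.1977 | 0.624 0.1599 0.199 | 0.634 0.1609 0.198 |
```

Call:
apply_moves(increments=[{"offset":[-0.001,0.0,0.04],"turn":0.004,"gripper":0},{"offset":[-0.001,0.0,0.07],"turn":0.004,"gripper":0},{"offset":[-0.001,0.0,0.084],"turn":0.004,"gripper":0},{"offset":[-0.001,0.0,0.084],"turn":0.004,"gripper":0},{"offset":[-0.001,0.0,0.084],"turn":0.004,"gripper":0}])

```text
time: 3.48
ee_pos: [0.5304, 0.1857, 0.0293]
tool_rot: [[-0.999, 0.054, 0.003], [0.054, 0.999, 0.001], [-0.002, 0.001, -1.0]]
force: [0.2, -0.0, -0.0]
finger_gap: 0.0854
finger_force: 0.0
```

Call:
apply_moves(increments=[{"offset":[0,0,0],"turn":0,"gripper":120},{"offset":[0,0,0],"turn":0,"gripper":255},{"offset":[0,0,0],"turn":0,"gripper":255},{"offset":[0,0,0],"turn":0,"gripper":255},{"offset":[0,0,0],"turn":0,"gripper":255},{"offset":[0,0,0],"turn":0,"gripper":255},{"offset":[0,0,0],"turn":0,"gripper":255},{"offset":[0,0,0],"turn":0,"gripper":255}], grip_force=80)

```text
time: 4.15
ee_pos: [0.5299, 0.185, 0.0281]
tool_rot: [[-0.998, 0.055, 0.001], [0.055, 0.998, 0.0], [-0.001, 0.0, -1.0]]
force: [-1.3, -0.7, 5.4]
finger_gap: 0.0208
finger_force: 79.3
```

Call:
apply_moves(increments=[{"offset":[0,0,-0.03],"turn":0,"gripper":255},{"offset":[0,0,-0.07],"turn":0,"gripper":255},{"offset":[0.01,-0.02,-0.11],"turn":0,"gripper":255},{"offset":[0.02,-0.05,-0.14],"turn":0,"gripper":255},{"offset":[0.03,-0.08,-0.17],"turn":0,"gripper":255},{"offset":[0.04,-0.11,-0.2],"turn":0,"gripper":255},{"offset":[0.046,-0.14,-0.22],"turn":0,"gripper":255},{"offset":[0.046,-0.175,-0.22],"turn":0,"gripper":255}])

```text
time: 4.82
ee_pos: [0.4743, 0.0134, 0.2511]
tool_rot: [[-0.999, 0.051, 0.006], [0.051, 0.999, 0.001], [-0.006, 0.002, -1.0]]
force: [0.8, -0.1, -1.2]
finger_gap: 0.0205
finger_force: 78.8
```

Call:
apply_moves(increments=[{"offset":[0,-0.035,0],"turn":0,"gripper":255},{"offset":[0,-0.07,0],"turn":0,"gripper":255},{"offset":[0,-0.07,0],"turn":0,"gripper":255},{"offset":[0,-0.07,0],"turn":0,"gripper":255},{"offset":[0,-0.07,0],"turn":0,"gripper":255}])

```text
time: 5.23
ee_pos: [0.4699, -0.0567, 0.2472]
tool_rot: [[-0.998, 0.055, -0.0], [0.055, 0.998, 0.001], [0.0, 0.001, -1.0]]
force: [0.4, 1.4, -1.5]
finger_gap: 0.0206
finger_force: 78.8
```

```bash
python3 - <<'E'
from h import *
c=cam('wrist'); cv2.imwrite('pics/w4.png',cv2.resize(c['img'],(800,600),interpolation=cv2.INTER_CUBIC)); print(c['s']['ee_pos'],c['s']['tool_rot'].round(3).tolist())
for t,z in (('turntable_foot',.06),('clip',.065)):
    q=poly(c,t,z)
    if q is None: print(t,None);continue
    P=q[1][:,:2].astype(np.float32); print(t,round(q[0],2),'min',P.min(0).round(3),'max',P.max(0).round(3),'rect',[np.round(a,3) for a in cv2.minAreaRect(P*1000)],'mean',P.mean(0).round(3), cv2.fitEllipse(P*1000))
E
```

```text
[ 0.46988092 -0.05671741  0.24719179] [[-0.998, 0.055, -0.0], [0.055, 0.998, 0.001], [0.0, 0.001, -1.0]]
turntable_foot 0.84 min [ 0.539 -0.272] max [ 0.633 -0.135] rect [array([ 578.198, -209.799]), array([ 76.359, 143.961]), np.float64(14.519)] mean [ 0.581 -0.207] ((581.9769897460938, -209.17303466796875), (78.84728240966797, 142.696044921875), 17.32785415649414)
clip 0.62 min [ 0.547 -0.218] max [ 0.583 -0.181] rect [array([ 564.529, -200.198]), array([35.03 , 37.243]), np.float64(2.974)] mean [ 0.566 -0.2  ] ((568.1170043945312, -200.13729858398438), (32.88533401489258, 39.07349395751953), 92.39725494384766)
```

View pics/w4.png

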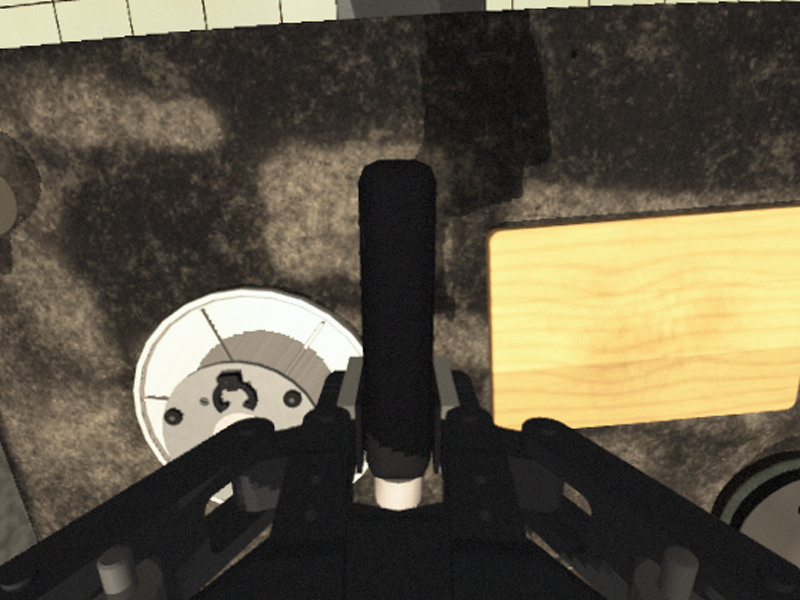

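The two rear studs show at (173,416) and (291,399). The clip is at (235,390), with its tab toward the robot and its mouth toward the shaft, which is partly hidden. I'll move for a clearer view straight down.

Call:
apply_moves(increments=[{"offset":[-0.13,-0.006,0.047],"turn":0,"gripper":255},{"offset":[-0.13,-0.006,0.047],"turn":0,"gripper":255},{"offset":[-0.13,-0.006,0.047],"turn":0,"gripper":255},{"offset":[-0.13,-0.006,0.047],"turn":0,"gripper":255},{"offset":[-0.13,-0.006,0.047],"turn":0,"gripper":255},{"offset":[-0.13,-0.006,0.047],"turn":0,"gripper":255},{"offset":[-0.13,-0.006,0.047],"turn":0,"gripper":255}])

```text
time: 5.97
ee_pos: [0.5983, -0.0691, 0.2003]
tool_rot: [[-0.999, 0.053, -0.002], [0.053, 0.999, 0.0], [0.002, 0.0, -1.0]]
force: [-0.3, -0.3, -0.8]
finger_gap: 0.0205
finger_force: 78.8
```

```bash
python3 - <<'E'
from h import *
c=cam('wrist'); print(c['s']['ee_pos'],c['s']['tool_rot'].round(3).tolist(),c['C'])
import pickle; pickle.dump({k:c[k] for k in('K','D','Rw','C','img')},open('c5.pkl','wb'))
f=find(c,'turntable_foot'); print(f['uv'],f['confidence'])
u,v=map(int,f['uv']); u0=max(0,u-120);v0=max(0,v-100);print(u0,v0)
cv2.imwrite('pics/w5.png',cv2.resize(c['img'][v0:v0+200,u0:u0+260],None,fx=3,fy=3,interpolation=cv2.INTER_CUBIC))
for t,z in (('turntable_foot',.06),('clip',.065)):
    q=poly(c,t,z)
    if q is None: print(t,None);continue
    P=q[1][:,:2].astype(np.float32); print(t,round(q[0],2),'min',P.min(0).round(3),'max',P.max(0).round(3),'rect',[np.round(a,3) for a in cv2.minAreaRect(P*1000)],cv2.fitEllipse(P*1000))
E
```

```text
[ 0.59829021 -0.06911461  0.20032309] [[-0.999, 0.053, -0.002], [0.053, 0.999, 0.0], [0.002, 0.0, -1.0]] [ 0.5267855  -0.06500404  0.34420837]
[160.6, 201.3] 0.95
40 101
turntable_foot 0.95 min [ 0.541 -0.273] max [ 0.684 -0.129] rect [array([ 611.8  , -201.207]), array([142.545, 143.593]), np.float64(25.408)] ((612.1612548828125, -200.98695373535156), (142.1343994140625, 143.38832092285156), 40.49225616455078)
clip 0.68 min [ 0.548 -0.219] max [ 0.584 -0.181] rect [array([ 565.9  , -200.522]), array([34.943, 38.067]), np.float64(0.948)] ((568.61767578125, -200.390869140625), (34.12942886352539, 39.683937072753906), 96.36358642578125)
```

View pics/w5.png

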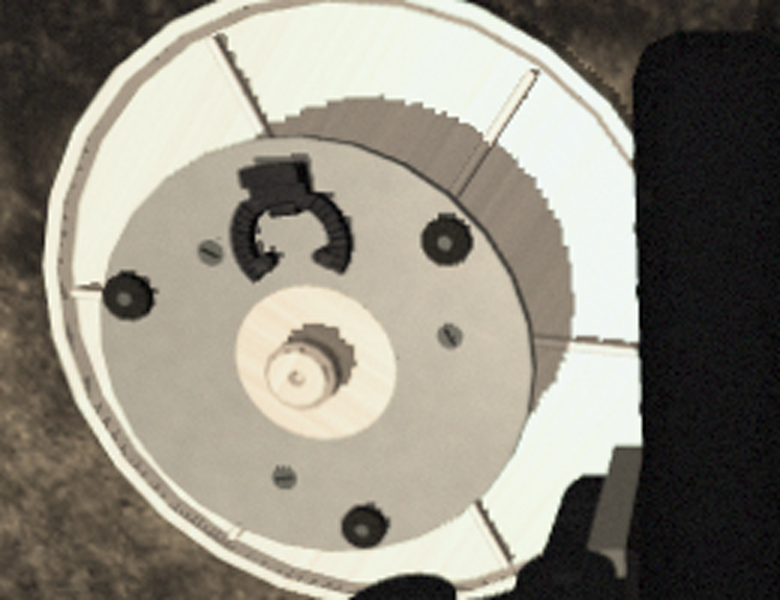

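Clear view: studs at (127,295), (447,240) and (364,524); shaft head at about (299,374); washer centre (316,362); clip tab rear edge (240,168)–(307,154); arm tips (262,275) and (338,270), all in crop pixels.

```bash
python3 - <<'E'
from h import *
import pickle
c=pickle.load(open('c5.pkl','rb'))
w=lambda x,y,z: toplane(c,[40+(x+.5)/3-.5,101+(y+.5)/3-.5],z)[0]
S=np.array([w(127,295,.064),w(447,240,.064),w(364,524,.064)])[:,:2]
print('studs',S.round(4)); ctr=S.mean(0); d=S[2]-ctr; print('foot',ctr.round(4),'yaw',np.arctan2(d[1],d[0]),[np.linalg.norm(s-ctr).round(4) for s in S])
print('shaft head',w(299,374,.075),'washer',w(316,362,.06))
a,b=w(240,168,.069),w(307,154,.069); print('tab rear top',a,b,'mid',(a+b)/2,'len',np.linalg.norm(a-b),'yaw',np.arctan2(*( (b-a)[:2]*[-1,1])))
print('tips',w(258,282,.065),w(343,274,.065))
# head: bright blob
g=cv2.cvtColor(c['img'],cv2.COLOR_BGR2GRAY)
q=spot=None
# clip mask: dark pixels within foot crop
m=np.zeros_like(g); cv2.fillPoly(m,[np.array([[40+225//3,101+140//3],[40+360//3,101+140//3],[40+360//3,101+288//3],[40+225//3,101+288//3]])],1)
k=((g<95)&(m>0)); ys,xs=np.nonzero(k); P=toplane(c,np.c_[xs,ys],.065)[:,:2]*1000
# fit ring: outer radius 18.5 by points on arms
ring=P[P[:,0]>568]; print('dark',P.min(0),P.max(0), 'arms',ring.min(0),ring.max(0))
print('back', [ (P[np.abs(P[:,1]-y)<1][:,0].min().round(1)) for y in range(-210,-188,3) if (np.abs(P[:,1]-y)<1).any()])
E
```

```text
studs [[ 0.5873 -0.2574]
 [ 0.5753 -0.1514]
 [ 0.672  -0.1936]]
foot [ 0.6115 -0.2008] yaw 0.11855605640400482 [np.float64(0.0616), np.float64(0.0613), np.float64(0.0609)]
shaft head [ 0.61320022 -0.20055267  0.075     ] washer [ 0.61415102 -0.2016508   0.06      ]
tab rear top [ 0.54899212 -0.20984124  0.069     ] [ 0.54606092 -0.18863159  0.069     ] mid [ 0.54752652 -0.19923641  0.069     ] len 0.021411247593221938 yaw 0.13733166334045985
tips [ 0.58516444 -0.21317098  0.065     ] [ 0.58408262 -0.18550181  0.065     ]
dark [ 542.20733127 -219.29931696] [ 584.48464479 -173.4234259 ] arms [ 568.04393428 -219.29931696] [ 584.48464479 -180.76828083]
back [np.float64(549.7), np.float64(549.0), np.float64(547.3), np.float64(547.5), np.float64(547.7), np.float64(547.0), np.float64(547.2), np.float64(558.3)]
```

Call:
apply_moves(increments=[{"offset":[0.166,-0.142,0.07],"turn":-0.083,"gripper":255},{"offset":[0.166,-0.142,0.07],"turn":-0.083,"gripper":255},{"offset":[0.166,-0.142,0.07],"turn":-0.083,"gripper":255},{"offset":[0.166,-0.142,0.07],"turn":-0.083,"gripper":255},{"offset":[0.166,-0.142,0.07],"turn":-0.083,"gripper":255},{"offset":[0.166,-0.142,0.07],"turn":-0.083,"gripper":255},{"offset":[0.166,-0.142,0.07],"turn":-0.083,"gripper":255},{"offset":[0.166,-0.142,0.07],"turn":-0.083,"gripper":255}])

```text
time: 6.83
ee_pos: [0.4249, -0.204, 0.1306]
tool_rot: [[-1.0, -0.026, -0.0], [-0.026, 1.0, -0.0], [0.0, -0.0, -1.0]]
force: [0.1, -0.5, -0.9]
finger_gap: 0.0207
finger_force: 78.9
```

Call:
apply_moves(increments=[{"offset":[0,0,0],"turn":0,"gripper":255},{"offset":[0,0,0],"turn":0,"gripper":255},{"offset":[0,0,0],"turn":0,"gripper":255}])

```text
time: 7.08
ee_pos: [0.4276, -0.2021, 0.1308]
tool_rot: [[-1.0, -0.03, 0.002], [-0.03, 1.0, 0.0], [-0.002, 0.0, -1.0]]
force: [0.0, 0.5, -0.9]
finger_gap: 0.0206
finger_force: 78.9
```

Call:
apply_moves(increments=[{"offset":[0.003,0,0.03],"turn":0,"gripper":255},{"offset":[0.003,0,0.055],"turn":0,"gripper":255},{"offset":[0.003,0,0.07],"turn":0,"gripper":255},{"offset":[0.003,0,0.077],"turn":0,"gripper":255},{"offset":[0.003,0,0.08],"turn":0,"gripper":255},{"offset":[0.003,0,0.08],"turn":0,"gripper":255},{"offset":[0.003,0,0.08],"turn":0,"gripper":255},{"offset":[0.003,0,0.08],"turn":0,"gripper":255}])

```text
time: 7.75
ee_pos: [0.4238, -0.2032, 0.0511]
tool_rot: [[-1.0, -0.028, 0.002], [-0.028, 1.0, -0.0], [-0.002, -0.0, -1.0]]
force: [0.2, -0.4, -1.1]
finger_gap: 0.0203
finger_force: 79.0
```

```bash
python3 - <<'E'
from h import *
for i in range(3):
    s=readout.sense(); print(s['ee_pos'].round(4),s['force'].round(2),s['wrist_torque'].round(2))
c=cam('scene'); s=readout.sense(); print(s['ee_pos'].round(4),s['force'].round(2))
p=proj(c,[.56,-.2,.06])[0].astype(int); print(p)
u,v=p; cv2.imwrite('pics/s6.png',cv2.resize(c['img'][v-50:v+50,u-70:u+60],None,fx=6,fy=6,interpolation=cv2.INTER_CUBIC))
E
```

```text
[ 0.4238 -0.2032  0.0511] [ 0.16 -0.43 -1.06] [-0.06 -0.05 -0.09]
[ 0.4238 -0.2032  0.0511] [ 0.16 -0.43 -1.06] [-0.06 -0.05 -0.09]
[ 0.4238 -0.2032  0.0511] [ 0.16 -0.43 -1.06] [-0.06 -0.05 -0.09]
[ 0.4237 -0.2033  0.0511] [ 0.7  -0.04 -1.8 ]
[327 245]
```

View pics/s6.png

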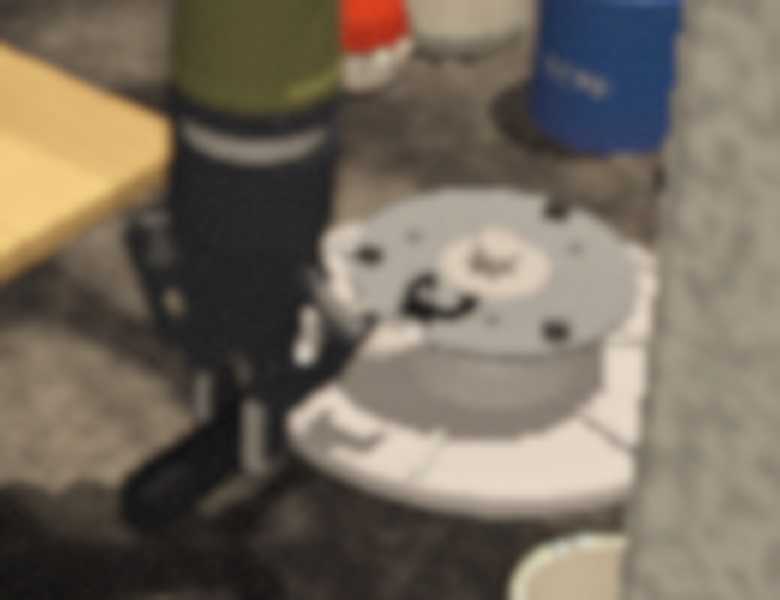

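The blade lies just behind the tab (crop about 400,335) and slightly above the foot. I'll advance.

Call:
apply_moves(increments=[{"offset":[-0.008,0,0.001],"turn":0,"gripper":255},{"offset":[-0.014,0,0.001],"turn":0,"gripper":255},{"offset":[-0.018,0,0.001],"turn":0,"gripper":255},{"offset":[-0.022,0,0.001],"turn":0,"gripper":255},{"offset":[-0.026,-0.0004,0.001],"turn":0,"gripper":255},{"offset":[-0.03,-0.0008,0.001],"turn":0,"gripper":255},{"offset":[-0.033,-0.001,0.001],"turn":0,"gripper":255},{"offset":[-0.036,-0.0012,0.001],"turn":0,"gripper":255}])

```text
time: 8.47
ee_pos: [0.4593, -0.2033, 0.0492]
tool_rot: [[-1.0, -0.028, -0.0], [-0.028, 1.0, 0.0], [0.0, 0.0, -1.0]]
force: [-0.4, -0.8, -1.3]
finger_gap: 0.0208
finger_force: 78.8
```

Call:
apply_moves(increments=[{"offset":[-0.003,-0.0003,0],"turn":0,"gripper":255},{"offset":[-0.006,-0.0006,0],"turn":0,"gripper":255},{"offset":[-0.009,-0.0008,0],"turn":0,"gripper":255},{"offset":[-0.009,-0.0008,0],"turn":0,"gripper":255},{"offset":[-0.009,-0.0008,0],"turn":0,"gripper":255}])

```text
time: 8.88
ee_pos: [0.4683, -0.2038, 0.0493]
tool_rot: [[-1.0, -0.028, 0.0], [-0.028, 1.0, 0.0], [-0.0, 0.0, -1.0]]
force: [-0.8, 0.6, -1.1]
finger_gap: 0.0207
finger_force: 78.8
```

```bash
python3 - <<'E'
from h import *
c=cam('scene'); s=readout.sense(); print(s['ee_pos'].round(4),s['force'].round(2),s['wrist_torque'].round(2))
u,v=327,245; cv2.imwrite('pics/s7.png',cv2.resize(c['img'][v-25:v+30,u-30:u+50],None,fx=9,fy=9,interpolation=cv2.INTER_CUBIC))
E
```

```text
[ 0.468  -0.2038  0.0492] [ 0.31 -0.05 -1.62] [-0.02 -0.01  0.01]
```

View pics/s7.png

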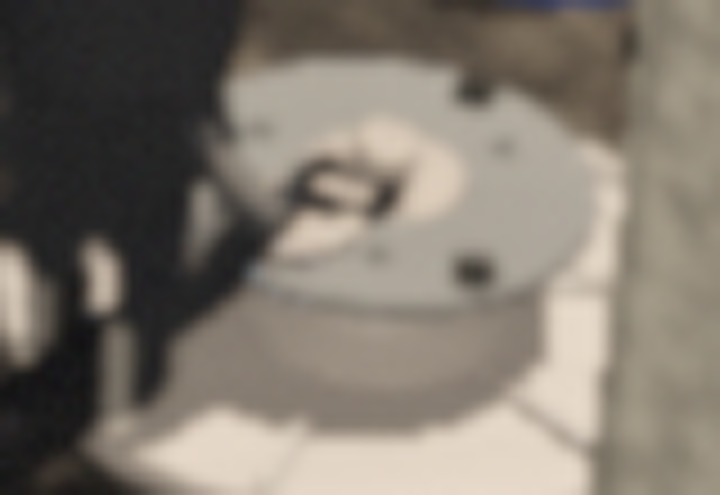

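The clip is seated in the fork and just short of the shaft (crop about 345,190). I'll push in small steps and watch the force.

Call:
apply_moves(increments=[{"offset":[-0.002,-0.0002,0],"turn":0,"gripper":255},{"offset":[-0.004,-0.0003,0],"turn":0,"gripper":255},{"offset":[-0.006,-0.0005,0],"turn":0,"gripper":255},{"offset":[-0.007,-0.0006,0],"turn":0,"gripper":255},{"offset":[-0.008,-0.0007,0],"turn":0,"gripper":255},{"offset":[-0.008,-0.0007,0],"turn":0,"gripper":255}])

```text
time: 9.43
ee_pos: [0.4753, -0.2044, 0.0491]
tool_rot: [[-1.0, -0.028, -0.002], [-0.028, 1.0, -0.0], [0.002, -0.0, -1.0]]
force: [-1.6, 0.2, -1.0]
finger_gap: 0.0204
finger_force: 78.9
```

Call:
apply_moves(increments=[{"offset":[-0.001,-0.0001,0],"turn":0,"gripper":255},{"offset":[-0.001,-0.0001,0],"turn":0,"gripper":255},{"offset":[-0.001,-0.0001,0],"turn":0,"gripper":255}])

```text
time: 9.68
ee_pos: [0.4757, -0.2046, 0.0491]
tool_rot: [[-1.0, -0.028, -0.003], [-0.028, 1.0, -0.0], [0.003, -0.0, -1.0]]
force: [-4.3, -0.3, -1.3]
finger_gap: 0.0206
finger_force: 79.0
```

Call:
apply_moves(increments=[{"offset":[-0.001,-0.0001,0],"turn":0,"gripper":255},{"offset":[-0.001,-0.0001,0],"turn":0,"gripper":255},{"offset":[-0.001,-0.0001,0],"turn":0,"gripper":255}])

```text
time: 9.93
ee_pos: [0.4761, -0.2048, 0.049]
tool_rot: [[-1.0, -0.027, -0.004], [-0.027, 1.0, -0.0], [0.004, -0.0, -1.0]]
force: [-6.3, -0.9, -0.9]
finger_gap: 0.0206
finger_force: 79.1
```

Call:
apply_moves(increments=[{"offset":[-0.001,-0.0001,0],"turn":0,"gripper":255},{"offset":[-0.001,-0.0001,0],"turn":0,"gripper":255},{"offset":[-0.001,-0.0001,0],"turn":0,"gripper":255}])

```text
time: 10.18
ee_pos: [0.4762, -0.2049, 0.0489]
tool_rot: [[-1.0, -0.027, -0.005], [-0.027, 1.0, -0.0], [0.005, -0.0, -1.0]]
force: [-7.0, -0.4, 0.1]
finger_gap: 0.0206
finger_force: 79.1
```

Call:
apply_moves(increments=[{"offset":[-0.001,-0.0001,0],"turn":0,"gripper":255},{"offset":[-0.001,-0.0001,0],"turn":0,"gripper":255},{"offset":[-0.001,-0.0001,0],"turn":0,"gripper":255}])

```text
time: 10.43
ee_pos: [0.4765, -0.205, 0.0488]
tool_rot: [[-1.0, -0.027, -0.007], [-0.027, 1.0, -0.0], [0.007, -0.0, -1.0]]
force: [-7.4, -0.4, 0.9]
finger_gap: 0.0207
finger_force: 79.1
```

Call:
apply_moves(increments=[{"offset":[-0.001,0,-0.001],"turn":0,"gripper":255},{"offset":[-0.001,0,-0.001],"turn":0,"gripper":255},{"offset":[-0.001,0,-0.001],"turn":0,"gripper":255}])

```text
time: 10.68
ee_pos: [0.4772, -0.205, 0.0496]
tool_rot: [[-1.0, -0.027, -0.008], [-0.027, 1.0, -0.0], [0.008, -0.0, -1.0]]
force: [-7.7, -0.3, -1.3]
finger_gap: 0.0208
finger_force: 79.0
```

Call:
apply_moves(increments=[{"offset":[-0.001,0,0],"turn":0,"gripper":255},{"offset":[-0.001,0,0],"turn":0,"gripper":255},{"offset":[-0.001,0,0],"turn":0,"gripper":255}])

```text
time: 10.93
ee_pos: [0.4785, -0.205, 0.0496]
tool_rot: [[-1.0, -0.027, -0.007], [-0.027, 1.0, -0.0], [0.007, -0.0, -1.0]]
force: [-7.0, -1.7, -1.2]
finger_gap: 0.0203
finger_force: 78.9
```

Call:
apply_moves(increments=[{"offset":[-0.001,0.0001,0],"turn":0,"gripper":255},{"offset":[-0.001,0.0001,0],"turn":0,"gripper":255},{"offset":[-0.001,0.0001,0],"turn":0,"gripper":255}])

```text
time: 11.18
ee_pos: [0.4813, -0.2048, 0.0498]
tool_rot: [[-1.0, -0.027, -0.003], [-0.027, 1.0, -0.0], [0.003, -0.0, -1.0]]
force: [-3.5, -1.1, -1.3]
finger_gap: 0.0205
finger_force: 78.9
```

Call:
apply_moves(increments=[{"offset":[-0.001,0,0],"turn":0,"gripper":255},{"offset":[-0.001,0,0],"turn":0,"gripper":255},{"offset":[-0.001,0,0],"turn":0,"gripper":255}])

```text
time: 11.43
ee_pos: [0.4862, -0.204, 0.0506]
tool_rot: [[-1.0, -0.029, 0.004], [-0.029, 1.0, 0.0], [-0.004, 0.0, -1.0]]
force: [0.9, -0.5, -1.0]
finger_gap: 0.0203
finger_force: 78.9
```

Call:
apply_moves(increments=[{"offset":[-0.001,0,0],"turn":0,"gripper":255},{"offset":[-0.001,0,0],"turn":0,"gripper":255},{"offset":[-0.001,0,0],"turn":0,"gripper":255}])

```text
time: 11.68
ee_pos: [0.4861, -0.2041, 0.0504]
tool_rot: [[-1.0, -0.029, 0.002], [-0.029, 1.0, 0.0], [-0.002, 0.0, -1.0]]
force: [0.5, -0.0, -2.0]
finger_gap: 0.0203
finger_force: 78.9
```

Snapped: the force dropped to zero at x = 0.486. Now I'll approach again and lean on it.

Call:
apply_moves(increments=[{"offset":[-0.001,0,0.0003],"turn":0,"gripper":255},{"offset":[-0.001,0,0.0003],"turn":0,"gripper":255},{"offset":[-0.001,0,0.0003],"turn":0,"gripper":255}])

```text
time: 11.93
ee_pos: [0.4864, -0.2042, 0.05]
tool_rot: [[-1.0, -0.028, 0.0], [-0.028, 1.0, 0.0], [-0.0, 0.0, -1.0]]
force: [-0.7, 0.6, -0.3]
finger_gap: 0.0203
finger_force: 78.9
```

Call:
apply_moves(increments=[{"offset":[-0.001,0,0],"turn":0,"gripper":255},{"offset":[-0.001,0,0],"turn":0,"gripper":255},{"offset":[-0.001,0,0],"turn":0,"gripper":255}])

```text
time: 12.18
ee_pos: [0.4865, -0.2043, 0.0498]
tool_rot: [[-1.0, -0.028, -0.001], [-0.028, 1.0, 0.0], [0.001, 0.0, -1.0]]
force: [-1.9, 0.3, -1.1]
finger_gap: 0.0204
finger_force: 78.9
```

Call:
apply_moves(increments=[{"offset":[-0.001,0,0],"turn":0,"gripper":255},{"offset":[-0.001,0,0],"turn":0,"gripper":255},{"offset":[-0.001,0,0],"turn":0,"gripper":255}])

```text
time: 12.43
ee_pos: [0.4866, -0.2043, 0.0497]
tool_rot: [[-1.0, -0.028, -0.003], [-0.028, 1.0, -0.0], [0.003, 0.0, -1.0]]
force: [-6.1, -0.0, -0.5]
finger_gap: 0.0207
finger_force: 79.0
```

Call:
apply_moves(increments=[{"offset":[-0.001,0,-0.0005],"turn":0,"gripper":255},{"offset":[-0.001,0,-0.0005],"turn":0,"gripper":255},{"offset":[-0.001,0,-0.0005],"turn":0,"gripper":255},{"offset":[-0.001,0,-0.0005],"turn":0,"gripper":255}])

```text
time: 12.77
ee_pos: [0.4867, -0.2043, 0.05]
tool_rot: [[-1.0, -0.028, -0.005], [-0.028, 1.0, -0.0], [0.005, 0.0, -1.0]]
force: [-6.6, -0.4, -0.8]
finger_gap: 0.0206
finger_force: 79.0
```

Call:
apply_moves(increments=[{"offset":[-0.001,0,0],"turn":0,"gripper":255},{"offset":[-0.001,0,0],"turn":0,"gripper":255},{"offset":[-0.001,0,0],"turn":0,"gripper":255},{"offset":[-0.001,0,0],"turn":0,"gripper":255}])

```text
time: 13.1
ee_pos: [0.4867, -0.2043, 0.05]
tool_rot: [[-1.0, -0.028, -0.006], [-0.028, 1.0, -0.0], [0.006, 0.0, -1.0]]
force: [-7.8, -0.8, 1.0]
finger_gap: 0.0205
finger_force: 79.1
```

Call:
apply_moves(increments=[{"offset":[-0.001,0,-0.0005],"turn":0,"gripper":255},{"offset":[-0.002,0,-0.0005],"turn":0,"gripper":255},{"offset":[-0.002,0,-0.0005],"turn":0,"gripper":255},{"offset":[-0.002,0,-0.0005],"turn":0,"gripper":255}])

```text
time: 13.43
ee_pos: [0.4867, -0.2044, 0.0502]
tool_rot: [[-1.0, -0.027, -0.01], [-0.027, 1.0, -0.0], [0.01, 0.0, -1.0]]
force: [-10.9, -0.2, 1.7]
finger_gap: 0.0206
finger_force: 79.2
```

Call:
apply_moves(increments=[{"offset":[-0.001,0,-0.0003],"turn":0,"gripper":255},{"offset":[-0.001,0,-0.0003],"turn":0,"gripper":255},{"offset":[-0.001,0,-0.0003],"turn":0,"gripper":255}])

```text
time: 13.68
ee_pos: [0.4868, -0.2043, 0.0504]
tool_rot: [[-1.0, -0.027, -0.012], [-0.027, 1.0, -0.0], [0.012, 0.0, -1.0]]
force: [-12.2, 0.9, 2.1]
finger_gap: 0.0204
finger_force: 79.3
```

Call:
apply_moves(increments=[{"offset":[-0.001,0,-0.0005],"turn":0,"gripper":255},{"offset":[-0.001,0,-0.0005],"turn":0,"gripper":255},{"offset":[-0.001,0,-0.0005],"turn":0,"gripper":255}])

```text
time: 13.93
ee_pos: [0.4868, -0.2043, 0.0506]
tool_rot: [[-1.0, -0.027, -0.014], [-0.027, 1.0, -0.0], [0.014, 0.0, -1.0]]
force: [-13.2, 0.6, 0.9]
finger_gap: 0.0203
finger_force: 79.3
```

Call:
apply_moves(increments=[{"offset":[0,0,0],"turn":0,"gripper":255},{"offset":[0,0,0],"turn":0,"gripper":255},{"offset":[0,0,0],"turn":0,"gripper":255}])

```text
time: 14.18
ee_pos: [0.4868, -0.2043, 0.0506]
tool_rot: [[-1.0, -0.027, -0.014], [-0.027, 1.0, -0.0], [0.014, 0.0, -1.0]]
force: [-13.5, 0.3, 0.4]
finger_gap: 0.0204
finger_force: 79.3
```

Call:
apply_moves(increments=[{"offset":[-0.0004,0,0],"turn":0,"gripper":255},{"offset":[-0.0004,0,0],"turn":0,"gripper":255},{"offset":[-0.0004,0,0],"turn":0,"gripper":255},{"offset":[-0.0004,0,0],"turn":0,"gripper":255},{"offset":[-0.0004,0,0],"turn":0,"gripper":255},{"offset":[-0.0004,0,0],"turn":0,"gripper":255},{"offset":[-0.0004,0,0],"turn":0,"gripper":255},{"offset":[-0.0004,0,0],"turn":0,"gripper":255}])

```text
time: 14.85
ee_pos: [0.4868, -0.2043, 0.0506]
tool_rot: [[-1.0, -0.027, -0.015], [-0.027, 1.0, -0.0], [0.015, 0.0, -1.0]]
force: [-14.5, 0.3, 2.4]
finger_gap: 0.0208
finger_force: 79.3
```

Call:
apply_moves(increments=[{"offset":[0.004,0,0],"turn":0,"gripper":255},{"offset":[0.008,0,0],"turn":0,"gripper":255},{"offset":[0.014,0,0],"turn":0,"gripper":255},{"offset":[0.022,0,0],"turn":0,"gripper":255},{"offset":[0.032,0,0],"turn":0,"gripper":255},{"offset":[0.044,0,0],"turn":0,"gripper":255},{"offset":[0.054,0,0],"turn":0,"gripper":255},{"offset":[0.06,0,0],"turn":0,"gripper":255}])

```text
time: 15.52
ee_pos: [0.4339, -0.2058, 0.052]
tool_rot: [[-1.0, -0.028, 0.001], [-0.028, 1.0, -0.0], [-0.001, -0.0, -1.0]]
force: [0.3, -0.2, -1.9]
finger_gap: 0.0206
finger_force: 78.9
```

Call:
apply_moves(increments=[{"offset":[0,0,-0.03],"turn":0,"gripper":255},{"offset":[0,0,-0.07],"turn":0,"gripper":255},{"offset":[0,0,-0.11],"turn":0,"gripper":255},{"offset":[0,0,-0.15],"turn":0,"gripper":255},{"offset":[0,0,-0.15],"turn":0,"gripper":255},{"offset":[0,0,-0.15],"turn":0,"gripper":255}])

```text
time: 16.02
ee_pos: [0.4365, -0.2064, 0.2041]
tool_rot: [[-1.0, -0.028, 0.007], [-0.028, 1.0, -0.002], [-0.007, -0.002, -1.0]]
force: [-0.2, 0.8, -1.5]
finger_gap: 0.0205
finger_force: 79.1
```

Call:
apply_moves(increments=[{"offset":[-0.166,0.1325,0],"turn":0.083,"gripper":255},{"offset":[-0.166,0.1325,0],"turn":0.083,"gripper":255},{"offset":[-0.166,0.1325,0],"turn":0.083,"gripper":255},{"offset":[-0.166,0.1325,0],"turn":0.083,"gripper":255},{"offset":[-0.166,0.1325,0],"turn":0.083,"gripper":255},{"offset":[-0.166,0.1325,0],"turn":0.083,"gripper":255},{"offset":[-0.166,0.1325,0],"turn":0.083,"gripper":255},{"offset":[-0.166,0.1325,0],"turn":0.083,"gripper":255}])

```text
time: 16.68
ee_pos: [0.5955, -0.0686, 0.1998]
tool_rot: [[-0.999, 0.054, -0.004], [0.054, 0.999, -0.001], [0.004, -0.001, -1.0]]
force: [-0.3, -0.1, -0.9]
finger_gap: 0.0208
finger_force: 78.9
```

```bash
python3 - <<'E'
from h import *
c=cam('wrist'); print(c['s']['ee_pos'],c['s']['tool_rot'].round(3).tolist())
cv2.imwrite('pics/w8.png',cv2.resize(c['img'][101:301,40:300],None,fx=3,fy=3,interpolation=cv2.INTER_CUBIC))
E
```

```text
[ 0.59552797 -0.06857325  0.19977129] [[-0.999, 0.054, -0.004], [0.054, 0.999, -0.001], [0.004, -0.001, -1.0]]
```

View pics/w8.png

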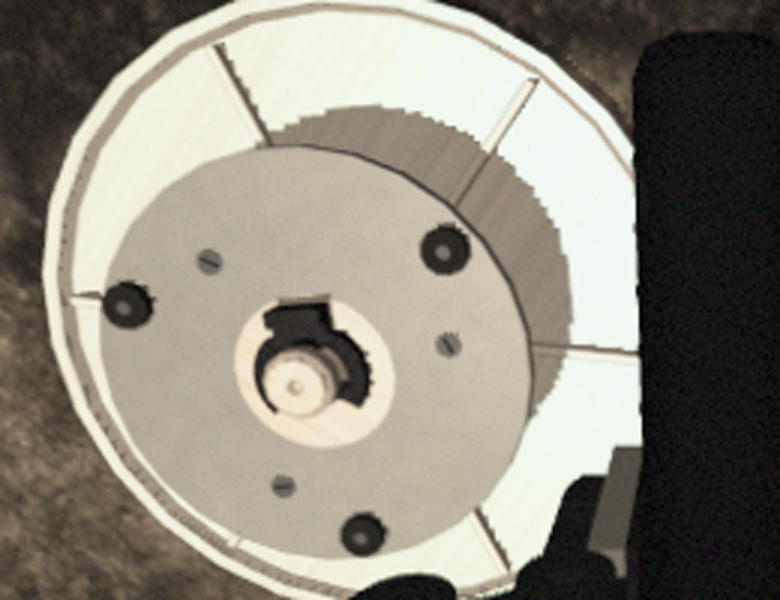

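The clip sits round the shaft's groove under the head (295,380), with its tab at (300,315). It's home, so I'll put the fork back.

Call:
apply_moves(increments=[{"offset":[0.079,0.25,0],"turn":0,"gripper":255},{"offset":[0.079,0.25,0],"turn":0,"gripper":255},{"offset":[0.079,0.25,0],"turn":0,"gripper":255},{"offset":[0.079,0.25,0],"turn":0,"gripper":255},{"offset":[0.079,0.25,0],"turn":0,"gripper":255},{"offset":[0.079,0.25,0],"turn":0,"gripper":255},{"offset":[0.079,0.25,0.03],"turn":0,"gripper":255},{"offset":[0.079,0.25,0.06],"turn":0,"gripper":255}])

```text
time: 17.4
ee_pos: [0.5309, 0.1907, 0.1428]
tool_rot: [[-0.999, 0.049, 0.004], [0.049, 0.999, 0.006], [-0.004, 0.006, -1.0]]
force: [-0.1, 0.5, -2.8]
finger_gap: 0.0204
finger_force: 79.2
```

Call:
apply_moves(increments=[{"offset":[0,0,0.03],"turn":0,"gripper":255},{"offset":[0,0,0.06],"turn":0,"gripper":255},{"offset":[0,0,0.06],"turn":0,"gripper":255},{"offset":[0,0,0.06],"turn":0,"gripper":255},{"offset":[0,0,0.06],"turn":0,"gripper":255}])

```text
time: 17.82
ee_pos: [0.5323, 0.1846, 0.083]
tool_rot: [[-0.998, 0.056, 0.001], [0.056, 0.998, 0.0], [-0.001, 0.0, -1.0]]
force: [0.5, 0.1, -1.3]
finger_gap: 0.0206
finger_force: 79.0
```

Call:
apply_moves(increments=[{"offset":[0.0022,0.0004,0.02],"turn":0,"gripper":255},{"offset":[0.0022,0.0004,0.038],"turn":0,"gripper":255},{"offset":[0.0022,0.0004,0.048],"turn":0,"gripper":255},{"offset":[0.0022,0.0004,0.051],"turn":0,"gripper":255},{"offset":[0.0022,0.0004,0.053],"turn":0,"gripper":255},{"offset":[0.0022,0.0004,0.053],"turn":0,"gripper":255},{"offset":[0.0022,0.0004,0.053],"turn":0,"gripper":255}])

```text
time: 18.4
ee_pos: [0.5301, 0.1861, 0.0298]
tool_rot: [[-0.998, 0.055, 0.002], [0.055, 0.998, 0.001], [-0.002, 0.001, -1.0]]
force: [0.1, -1.2, -1.7]
finger_gap: 0.0204
finger_force: 79.1
```

Call:
apply_moves(increments=[{"offset":[0,0,0.001],"turn":0,"gripper":255},{"offset":[0,0,0.001],"turn":0,"gripper":255},{"offset":[0,0,0.001],"turn":0,"gripper":255}])

```text
time: 18.65
ee_pos: [0.5296, 0.1859, 0.0282]
tool_rot: [[-0.998, 0.055, 0.001], [0.055, 0.998, 0.0], [-0.001, 0.0, -1.0]]
force: [0.0, -0.4, 0.5]
finger_gap: 0.0205
finger_force: 79.3
```

Call:
apply_moves(increments=[{"offset":[0,-0.0006,0.0005],"turn":0,"gripper":255},{"offset":[0,-0.0006,0.0005],"turn":0,"gripper":255},{"offset":[0,-0.0006,0.0005],"turn":0,"gripper":200},{"offset":[0,-0.0006,0.0005],"turn":0,"gripper":0},{"offset":[0,-0.0006,0.0005],"turn":0,"gripper":0},{"offset":[0,-0.0006,0.0005],"turn":0,"gripper":0},{"offset":[0,-0.0006,0.0005],"turn":0,"gripper":0},{"offset":[0,-0.0006,0.0005],"turn":0,"gripper":0}])

```text
time: 19.32
ee_pos: [0.5293, 0.1852, 0.0272]
tool_rot: [[-0.998, 0.055, -0.0], [0.055, 0.998, -0.0], [0.0, -0.0, -1.0]]
force: [-0.3, -0.2, 0.4]
finger_gap: 0.0795
finger_force: 0.0
```

Call:
apply_moves(increments=[{"offset":[0,0,0],"turn":0,"gripper":0},{"offset":[0,0,0],"turn":0,"gripper":0},{"offset":[0,0,-0.02],"turn":0,"gripper":0},{"offset":[0,0,-0.05],"turn":0,"gripper":0},{"offset":[0,0,-0.081],"turn":0,"gripper":0},{"offset":[0.04,0,-0.12],"turn":0,"gripper":0},{"offset":[0.07,0,-0.16],"turn":0,"gripper":0},{"offset":[0.07,0,-0.2],"turn":0,"gripper":0}])

```text
time: 19.98
ee_pos: [0.4584, 0.1881, 0.2102]
tool_rot: [[-0.999, 0.052, -0.007], [0.052, 0.999, -0.003], [0.006, -0.003, -1.0]]
force: [1.2, -1.2, 0.2]
finger_gap: 0.0854
finger_force: 0.0
```

```bash
python3 - <<'E'
from h import *
c=cam('wrist'); cv2.imwrite('pics/w9.png',c['img']); print(c['s']['ee_pos'],c['s']['finger_gap'],c['s']['force'])
q=poly(c,'fork',.052); P=q[1][:,:2]; x=P[:,0]; print(q[0],P.min(0),P.max(0))
for a in np.arange(x.min(),x.max(),.012):
    m=(x>=a)&(x<a+.006)
    if m.any(): print(a.round(3),P[m,1].min().round(4),P[m,1].max().round(4),end=' | ')
E
```

```text
[0.45839314 0.18807274 0.21023743] 0.08543141937769172 [ 1.18977375 -1.23281557  0.18701298]
0.87 [0.44959111 0.16300049] [0.63810617 0.20060436]
0.45 0.1808 0.2002 | 0.462 0.1791 0.1999 | 0.474 0.1784 0.1994 | 0.486 0.1778 0.1989 | 0.498 0.1769 0.1984 | 0.51 0.1773 0.1989 | 0.522 0.1766 0.1974 | 0.534 0.177 0.1969 | 0.546 0.1764 0.1964 | 0.558 0.1768 0.1926 | 0.57 0.1783 0.1909 | 0.582 0.1765 0.1916 | 0.594 0.1746 0.1921 | 0.606 0.167 0.1973 | 0.618 0.163 0.2005 | 0.63 0.1633 0.2001 |
```

View pics/w9.png

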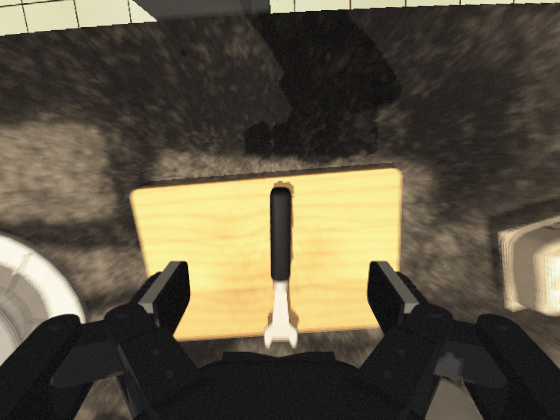

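The fork lies flat on the board again at (280,190)–(281,345), in its original pose. The picture was taken while the arm was still moving, so it carries a small offset. I'll let the arm settle and hand in.

Call:
apply_moves(increments=[{"offset":[0,0,0],"turn":0,"gripper":0},{"offset":[0,0,0],"turn":0,"gripper":0},{"offset":[0,0,0],"turn":0,"gripper":0},{"offset":[0,0,0],"turn":0,"gripper":0},{"offset":[0,0,0],"turn":0,"gripper":0},{"offset":[0,0,0],"turn":0,"gripper":0}])

```text
time: 20.58
ee_pos: [0.4634, 0.1887, 0.2095]
tool_rot: [[-0.998, 0.055, -0.001], [0.055, 0.998, -0.0], [0.001, -0.001, -1.0]]
force: [0.0, 0.7, 0.2]
finger_gap: 0.0856
finger_force: 0.0
```

```bash
python3 -c "
from station import job
print(job.sign_off())"
```

```text
the job is handed in; nothing more can be done
None
```

The job is handed in at about 20.6 s of the 59 s allowed: the clip is snapped into the groove and was leaned on with about 14 N (highest reading 14.5 N), the fork is back on the board within about 2 mm of where it lay, and I moved neither the timer, the mug nor the egg box.

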